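Turn the wax heater up four clicks

ROBOT

A 6-joint arm with a two-finger parallel gripper is mounted at the origin on the work surface. World frame = base frame: x ahead of the robot, y to its left, z up, the work surface at z = 0. Lengths are in m, angles in rad, forces in N, time in s.
With the tool pointing down it reaches from about 0.4 to 0.825 m from the base axis. Payload 7 kg.
Tool frame: the origin (TCP) lies between the finger pads; the fingertips stand ahead of it and the grasp point (between the pads) lies 3 mm ahead of it (arm.tip_reach is the z of the fingertips in the tool frame, in m); z points along the fingers, y is the line along which they close (so a half turn about z gives the same grasp; the last joint's range is limited). The gripper opens to 85 mm and grips with 20 to 120 N. Pads are 22 mm wide; open, the fingers measure 114 mm over their backs; the gripper's body (76 mm by 85 mm) begins 54 mm behind the grasp point. The pads swing forward as they close: fully open they stand 13 mm farther back than shut.
Start: joints at [1.44, 0.359, 0.012, 0, -1.224, -0.288], TCP at [0.275, 0.617, 0.253] pointing down, gripper open.
Joint ranges: [-3.07, 3.07], [-1.43, 2.12], [-1.02, 1.25], [-3.03, 1.67], [-3.05, -0], [-3.03, 3.03]. Speed limits (rad/s): [2.39, 2.39, 3.01, 3.14, 3.14, 3.14].

INTERFACE

Orientations are given as a unit quaternion [x, y, z, w].
In Python, from bench import arm gives the robot as it stands. Calls block until the motion is done:
- arm.move_pose(position, orientation): joint-space move of the TCP to a pose.
- arm.move_linear(position, attitude=None, vel=0.15, stop_force=None): straight line of the TCP; attitude=None keeps the orientation; vel is the mean speed in m/s. With stop_force (N) it stops when the force on the tool has changed by that much, and returns True; else False.
- arm.goto_joints(angles): joint-space move.
- arm.set_gripper(opening): opening from 0.0 (shut) to 1.0 (fully open); the grip force is fixed at half the most; returns when the fingers have stopped.
- arm.pause(seconds).
- arm.inverse_kinematics(position, orientation): joint angles nearest the present ones, or None.
- arm.sense(): the state.
- arm.get_image(name): name is "scene" or "top"; returns a dict with "color" (384x512x3 uint8, red, green, blue), "mtx" (3x3 intrinsics, pixels), "camera_from_world" (4x4, takes a point from world to camera coordinates). Camera axes: x right, y up, looking along -z (the intrinsics and any distortion apply to the point x, -y, -z); pixel columns grow to the right and rows downward; lengths in m; the calibration is good to about 2 mm. A picture is of the moment at which its call begins. There is no depth.
A pose or a line that the arm cannot do raises arm.PlanningError and nothing moves.
- arm.hand_in(): hands the job in; it is judged then, once.
The state is a dict: "time": time; "q": joint angles; "qd": joint speeds; "joint_torque": joint torques, N m; "position": TCP position; "orientation": TCP orientation; "contact_force": force on the tool from outside, world axes, zero at the start; "ft_torque": the same for the moment, N m; "width": opening from 0.0 (shut) to 1.0 (fully open); "grasp_force": force on a finger pad.
Only numpy, scipy, OpenCV 4.12 (cv2) and the standard library are available. Lean on these libraries where they do the work, as an engineer would, in place of code of your own. Each camera call takes 0.05 s, during which the arm holds its last target. There are 200 camera calls.

TASK

Turn the wax heater up by exactly four clicks from where its dial stands now (clockwise seen from above): push the orange finger post on the dial round gently with a fingertip, without gripping it, and do not overrun the fourth click. Leave the dial resting in that click, and do not move the pot lid or the things lying around the heater.

Things in the scene. Friction and masses are not known exactly. Their poses are not given: they have to be found in the camera images.
- heater: Wax heater, fixed: grey box 130 mm (its x) by 210 mm (its y), white top 70 mm above the bench. Origin at the centre of its underside, z up. The dial axis is vertical at x = 0, y = -45 mm; a steel rim (radius 36, 4 mm high) carrying the pot lid is centred at x = 0, y = +58 mm. Ten ticks on the white top, 43 to 53 mm from the dial axis, mark the click positions (last three red).
- dial_center (a point): Point on the dial's axis, at the level of the dial's flat top (84 mm above the bench). The dial is a black disc, 80 mm in diameter, 14 mm thick, with a knurled rim and a white line from its centre towards the post.
- dial_post (a point): Centre of the top of the orange finger post on the dial: an upright round stub 12 mm in diameter, rising 22 mm above the dial's flat top (its top is 106 mm above the bench), 31 mm from the dial axis. It turns with the dial. At joint value 0 it lies 79 degrees anticlockwise (from above) of the heater's +x, seen from the dial centre.
- dial (a joint): Dial angle in rad, growing clockwise seen from above (hotter). Click stops every pi/8 (22.5 degrees): 0, 0.393, ... 3.53, ten in all, end stops just beyond. Starts at rest in one of the first four. A sprung ball resists: about 3 to 7 N at the post, most as a click begins; a little past half way the dial snaps on into the next stop by itself, ahead of the finger, and stays. Four clicks are 1.571 rad.
- pot_lid: Loose aluminium lid on the heater's pot: disc 80 mm in diameter with a knob, 25 mm tall in all, its knob's top 99 mm above the bench. Origin at the centre of its underside. To be left alone.
- model: Plaster jaw model on a round blue stand, 68 mm in diameter, 33 mm tall, loose, beside the heater. Origin at the centre of its underside. To be left alone.
- tub: Open clear plastic tub with wax pieces fixed in it, 100 by 75 by 35 mm, loose, beside the heater. Origin at the centre of its underside. To be left alone.
- carver: Wax carver with wooden handle and steel blade, about 160 mm long (along its x) and 10 mm thick, lying loose in front of the heater. Origin on its underside, near the middle. To be left alone.

How it is judged:
By the outcome, as a careful person would: the job done as asked, in the order asked, and still so for the second after the job is handed in, with the robot touching nothing.
It also fails if it takes over 59 s, if anything falls off the work surface, if the arm or the gripper's body presses on something with over 40 N, if the wrist force passes 120 N, or if a joint passes its speed limit or range.

## Working session

There is one attempt and no reset: what is moved stays moved. The work goes in short steps, each a Python script; the robot and the scene stay as the last script left them, time stands still between calls to the robot, and variables do not carry over. Pictures are saved under pics/ and viewed, at most 10 in all, crops included, and the job is handed in when it is done.

```bash
mkdir -p pics; python3 - <<'E'
from bench import arm
import cv2,numpy as np
for n in("top","scene"):
    d=arm.get_image(n);np.savez(f"pics/{n}0.npz",**{k:d[k] for k in("color","mtx","camera_from_world")})
    print({k:d[k] for k in d if k!="color"})
    cv2.imwrite(f"pics/{n}0.png",cv2.resize(d["color"][:,:,::-1],(800,600)))
print(arm.tip_reach,arm.sense())
E
```

```text
{'mtx': array([[398.1445682 ,   0.        , 258.7752897 ],
       [  0.        , 398.1445682 , 189.27051695],
       [  0.        ,   0.        ,   1.        ]]), 'camera_from_world': array([[-0.00616542, -0.99988584,  0.01379443,  0.06324622],
       [ 0.99479033, -0.00472912,  0.10183243, -0.55421574],
       [-0.10175557,  0.0143504 ,  0.99470592, -0.9090084 ],
       [ 0.        ,  0.        ,  0.        ,  1.        ]])}
{'mtx': array([[387.72643722,   0.        , 253.00624997],
       [  0.        , 387.72643722, 195.40618   ],
       [  0.        ,   0.        ,   1.        ]]), 'camera_from_world': array([[-0.34797308,  0.93737993,  0.01528421,  0.14548413],
       [-0.77396651, -0.29643463,  0.5595555 ,  0.400079  ],
       [ 0.52904686,  0.18288078,  0.82865194, -1.2260914 ],
       [ 0.        ,  0.        ,  0.        ,  1.        ]])}
0.022 {'time': 0.1, 'q': array([ 1.44009610e+00,  3.59333204e-01,  1.11258896e-02, -3.00719052e-04,
       -1.22407837e+00, -2.88110657e-01]), 'qd': array([ 0.00220932, -0.00213848,  0.00023239,  0.00079207, -0.00126683,
       -0.00160951]), 'joint_torque': array([-1.53907917e-03, -5.84768057e+01,  2.94113320e+01,  6.95473373e+00,
       -3.16575577e-03,  5.69118555e-06]), 'position': array([0.27436037, 0.61628671, 0.25243644]), 'orientation': array([ 9.78143758e-01, -2.07928388e-01, -8.23867892e-05,  7.53488330e-04]), 'contact_force': array([ 0.44710766, -0.8168526 ,  0.40294199]), 'ft_torque': array([-0.00667909, -0.02015592,  0.03180988]), 'grasp_force': 0.0, 'width': 0.9990600836540549}
```

View pics/top0.png

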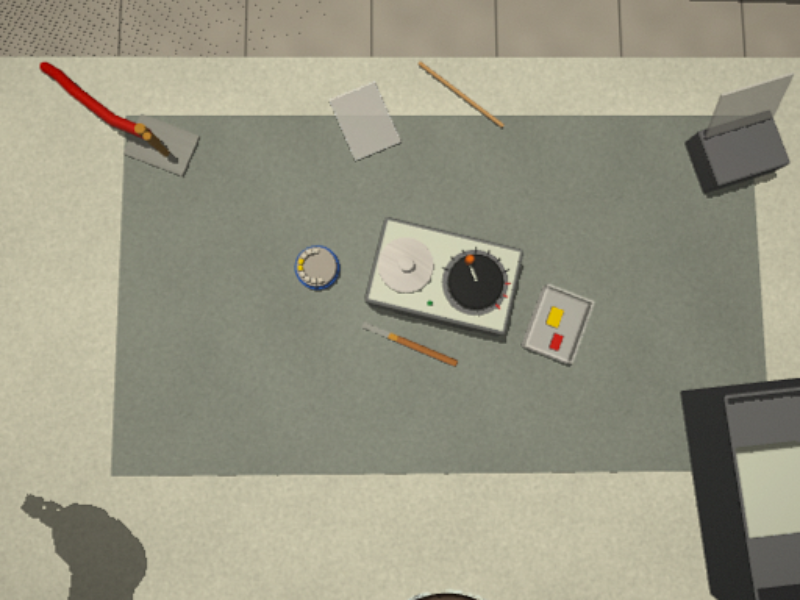

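View pics/scene0.png

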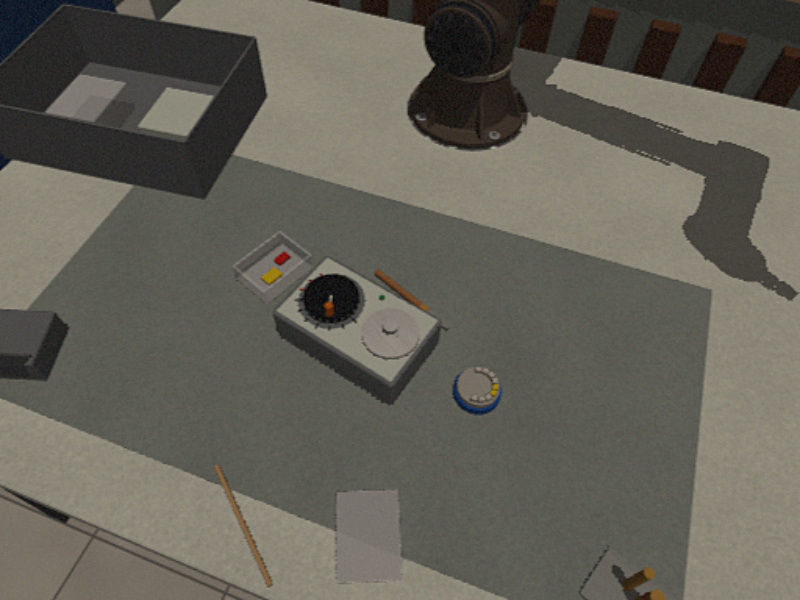

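The top view shows the heater in the middle, with the dial at about (475,281), the orange post at (470,258) and the lid at (405,266). The tub is on the right at (558,325), the carver below the heater and the jaw model on the left. The scene view agrees, with the post at (328,308). Next I'll measure these by ray casting.

```bash
cat > h.py <<'E'
import numpy as np,cv2
def ray(d,uv):
    T=d["camera_from_world"];R=T[:3,:3];K=d["mtx"]
    p=np.linalg.inv(K)@[uv[0],uv[1],1];return -R.T@T[:3,3],R.T@(p*[1,-1,-1])
def onplane(d,uv,z):
    c,v=ray(d,uv);return c+v*(z-c[2])/v[2]
def proj(d,P):
    T=d["camera_from_world"];p=(T[:3,:3]@P+T[:3,3])*[1,-1,-1];q=d["mtx"]@p;return q[:2]/q[2]
def orange(d,near,r=30):
    hsv=cv2.cvtColor(d["color"],cv2.COLOR_RGB2HSV);m=cv2.inRange(hsv,(4,170,90),(16,255,255))
    yy,xx=np.nonzero(m);k=np.hypot(xx-near[0],yy-near[1])<r
    return (np.array([xx[k].mean(),yy[k].mean()]) if k.any() else None),np.c_[xx[k],yy[k]]
E
python3 - <<'E'
from h import *
t=dict(np.load("pics/top0.npz"));s=dict(np.load("pics/scene0.npz"))
hsv=cv2.cvtColor(t["color"],cv2.COLOR_RGB2HSV)
# white top: bright; region around heater
m=cv2.inRange(hsv,(0,0,150),(179,70,255));roi=np.zeros_like(m);roi[130:220,230:338]=255;m&=roi
cs,_=cv2.findContours(m,cv2.RETR_EXTERNAL,cv2.CHAIN_APPROX_NONE);c=max(cs,key=cv2.contourArea)
P=np.array([onplane(t,p[0],.07)[:2] for p in c],np.float32)
r=cv2.minAreaRect(P*1000);print("top rect mm",r)
b=cv2.boxPoints(r)/1000;print(b)
for n,d,near,zr in(("top",t,(304,179),.084),("scene",s,(212,191),.084)):
    v=cv2.cvtColor(d["color"],cv2.COLOR_RGB2HSV)[:,:,2];dk=((v<60)*255).astype(np.uint8)
    roi=np.zeros_like(dk);cv2.circle(roi,tuple(near),24,255,-1);dk&=roi
    cs,_=cv2.findContours(dk,cv2.RETR_EXTERNAL,cv2.CHAIN_APPROX_NONE);c=max(cs,key=cv2.contourArea)
    Q=np.array([onplane(d,p[0],zr)[:2] for p in c],np.float32)
    print(n,"dial circ",cv2.minEnclosingCircle(Q),cv2.fitEllipse(Q*1000))
    u,pts=orange(d,near);print("orange",u,len(pts),pts.min(0),pts.max(0),"on .106",onplane(d,u,.106), "top-most row pix on .106",onplane(d,pts[pts[:,1]<=pts[:,1].min()+2].mean(0),.106))
# triangulate lid knob skipped
big=cv2.resize(t["color"][125:225,230:345,::-1],None,fx=6,fy=6,interpolation=cv2.INTER_CUBIC)
cv2.imwrite("pics/crop.png",big[:600,:690])
E
```

```text
top rect mm ((580.9193725585938, 3.2996292114257812), (198.71530151367188, 118.9815902709961), 76.066162109375)
[[ 0.4992537  -0.0788089 ]
 [ 0.6147341  -0.10745983]
 [ 0.6625851   0.08540817]
 [ 0.5471046   0.11405909]]
top dial circ ((0.5690991282463074, -0.04002465680241585), 0.03957622870802879) ((567.1541748046875, -40.26127624511719), (72.40401458740234, 78.3675765991211), 20.451494216918945)
orange [300.32142857 165.5       ] 28 [298 163] [303 168] on .106 [ 0.59803271 -0.02922778  0.106     ] top-most row pix on .106 [ 0.60085724 -0.02950845  0.106     ]
scene dial circ ((0.5815850496292114, -0.03592953458428383), 0.04746453836560249) ((579.7470703125, -39.16932678222656), (80.28482818603516, 85.95282745361328), 125.31263732910156)
orange [209.65217391 194.47826087] 23 [205 175] [212 201] on .106 [ 0.60305806 -0.0314713   0.106     ] top-most row pix on .106 [ 0.55927895 -0.06208126  0.106     ]
```

View pics/crop.png

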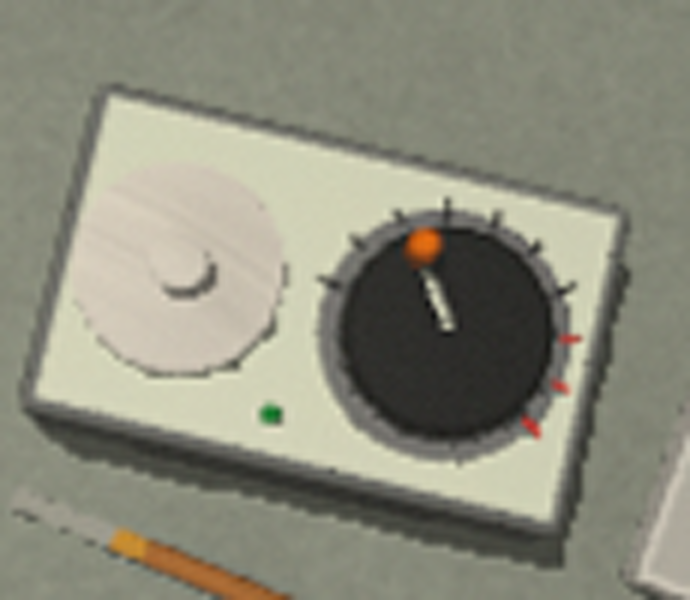

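The heater's yaw is about -13.9° and the dial axis is at about (0.5698, -0.0402). The post is at about 35° in the heater frame, so the dial stands in click 2 (34°). The target is click 6, with the post at -69.9° in world. Next I approach behind the post and feel for contact.

```bash
cat >> h.py <<'E'
from scipy.spatial.transform import Rotation as Rn
C=np.array([.5698,-.0402]);Z=.092+.022;S=[1]
P0=np.deg2rad(79-45-13.93)
def pose(click,z=Z,off=.017):
    "finger pose that touches the post when the dial is `click` clicks past its start"
    f=P0-click*np.pi/8;r=np.array([np.cos(f),np.sin(f)]);t=np.array([-r[1],r[0]])
    p=C+.031*r+off*t;x=S[0]*np.r_[t,0];zz=np.array([0,0,-1.])
    return np.r_[p,z],Rn.from_matrix(np.c_[x,np.cross(zz,x),zz]).as_quat()
def tang(click,F):
    f=P0-click*np.pi/8;return float(F[0]*-np.sin(f)+F[1]*np.cos(f))
E
python3 - <<'E'
from h import *
from bench import arm
best=None
for s in(1,-1):
    S[0]=s;js=[arm.inverse_kinematics(*pose(k)) for k in(-.7,1.5,3.8)]
    print(s,[None if j is None else np.round(j,2) for j in js])
    if all(j is not None for j in js):
        m=max(abs(j[5]) for j in js)
        if best is None or m<best[0]:best=(m,s)
S[0]=best[1];open("h.py","a").write(f"S[0]={best[1]}\n")
arm.set_gripper(0)
arm.move_pose(*pose(-.7,.22))
print(arm.move_linear(pose(-.7)[0],vel=.08,stop_force=5))
arm.pause(.3);F0=arm.sense()["contact_force"];print(F0,arm.sense()["position"],pose(-.7)[0],arm.sense()["time"])
for k in np.arange(-.65,.3,.05):
    arm.move_linear(*pose(k),vel=.02,stop_force=8);s=arm.sense();f=tang(k,s["contact_force"]-F0)
    print(round(k,2),round(f,2),round(s["time"],2))
    if abs(f)>2.5:break
np.save("F0.npy",F0)
for n in("top","scene"):
    d=arm.get_image(n);cv2.imwrite(f"pics/{n}1.png",cv2.resize(d["color"][110:240,150:360,::-1],None,fx=3,fy=3,interpolation=cv2.INTER_CUBIC))
E
```

```text
1 [array([ 0.32,  0.34, -0.37,  0.  , -0.86, -2.84]), array([ 0.27,  0.37, -0.32,  0.  , -0.88,  2.63]), array([ 0.22,  0.36, -0.33,  0.  , -0.88,  1.78])]
-1 [array([ 0.32,  0.34, -0.37,  0.  , -0.86,  0.31]), array([ 0.27,  0.37, -0.32,  0.  , -0.88, -0.51]), array([ 0.22,  0.36, -0.33,  0.  , -0.88, -1.36])]
False
[ 0.10279847 -1.04941779  0.07995239] [ 0.58507205 -0.00822212  0.11422702] [ 0.58498755 -0.00827292  0.114     ] 5.1167
-0.65 1.32 5.37
-0.6 0.74 5.62
-0.55 0.96 5.87
-0.5 1.79 6.12
-0.45 0.66 6.37
-0.4 0.95 6.62
-0.35 0.28 6.87
-0.3 1.63 7.12
-0.25 0.19 7.37
-0.2 0.6 7.62
-0.15 0.95 7.87
-0.1 0.87 8.12
-0.05 1.82 8.37
0.0 1.39 8.62
0.05 0.73 8.87
0.1 0.7 9.12
0.15 1.14 9.37
0.2 0.93 9.62
0.25 2.49 9.87
```

View pics/scene1.png

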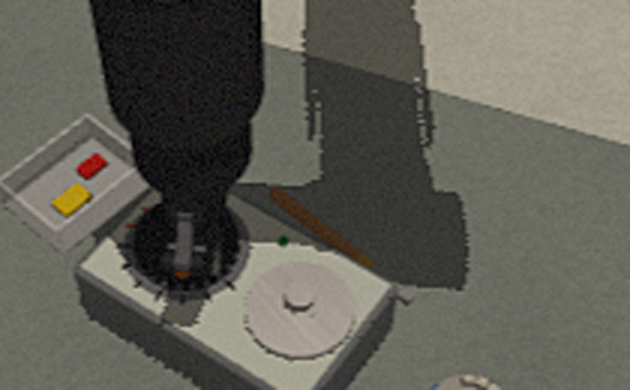

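The finger stands beside the post, whose orange is at about (182,270) in the crop, and nothing else has been touched. The force only began to rise at the last step, so I go on in small steps with averaged force readings.

```bash
cat >> h.py <<'E'
def push(arm,ks,vel=.02,n=5):
    F0=np.load("F0.npy");out=[]
    for k in ks:
        st=arm.move_linear(*pose(k),vel=vel,stop_force=15);fs=[]
        for _ in range(n):
            arm.pause(.02);fs.append(tang(k,arm.sense()["contact_force"]-F0))
        s=arm.sense();out.append((round(float(k),2),round(float(np.mean(fs)),2),round(s["time"],1)));print(*out[-1],st)
        if st:break
    return out
E
python3 - <<'E'
from h import *
from bench import arm
push(arm,np.arange(.35,1.7,.1))
for n in("top","scene"):
    d=arm.get_image(n);np.savez(f"pics/{n}2.npz",color=d["color"],mtx=d["mtx"],camera_from_world=d["camera_from_world"])
    for c in range(5):
        f=P0-c*np.pi/8;print(n,c,proj(d,np.r_[C+.031*np.array([np.cos(f),np.sin(f)]),.106]).round(1))
    print(orange(d,(304,175) if n=="top" else (212,191),35)[1].tolist())
    cv2.imwrite(f"pics/{n}2.png",cv2.resize(d["color"][140:220,160:320,::-1],None,fx=5,fy=5,interpolation=cv2.INTER_CUBIC))
E
```

```text
0.35 3.7 10.3 False
0.45 2.49 10.6 False
0.55 1.38 11.0 False
0.65 1.16 11.3 False
0.75 1.57 11.6 False
0.85 1.1 12.0 False
0.95 0.86 12.3 False
1.05 0.98 12.6 False
1.15 1.35 13.0 False
1.25 3.06 13.3 False
1.35 3.88 13.6 False
1.45 1.51 14.0 False
1.55 1.01 14.3 False
1.65 0.94 14.6 False
top 0 [300.5 165.1]
top 1 [305.9 164.2]
top 2 [311.4 165.5]
top 3 [315.9 168.7]
top 4 [318.9 173.4]
[]
scene 0 [211.3 193.2]
scene 1 [205.8 192.3]
scene 2 [201.3 189.6]
scene 3 [198.6 185.8]
scene 4 [197.9 181.3]
[]
```

View pics/scene2.png

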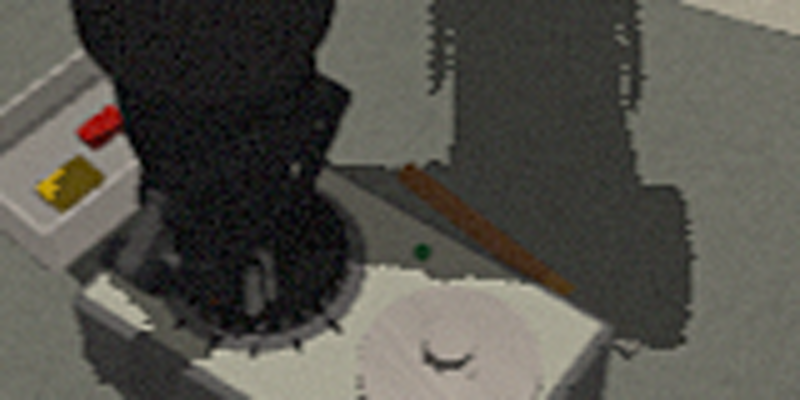

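The force follows the expected pattern, with two rises and releases one click apart, and the post's orange shows faintly where click +2 should be. I push the third click, then lift clear and check.

```bash
cat >> h.py <<'E'
def check(arm,k,name):
    arm.move_linear(*pose(k-.4),vel=.05);arm.move_linear(pose(k-.4,.2)[0],vel=.15)
    p=pose(k-.4,.25)[0];p[:2]=[.50,.22];arm.move_linear(p,vel=.3)
    d=arm.get_image("top");u,_=orange(d,(306,175),22);P=onplane(d,u,.106)[:2]-C
    a=np.arctan2(P[1],P[0]);print("post",u,P,"clicks",(P0-a)/(np.pi/8),"r",np.hypot(*P),"t",arm.sense()["time"])
    cv2.imwrite(f"pics/{name}.png",cv2.resize(d["color"][125:225,220:380,::-1],None,fx=5,fy=5,interpolation=cv2.INTER_CUBIC))
E
python3 - <<'E'
from h import *
from bench import arm
push(arm,np.arange(1.8,2.7,.1))
check(arm,2.6,"c3")
E
```

```text
1.8 1.0 15.1 False
1.9 0.8 15.4 False
2.0 1.12 15.7 False
2.1 1.21 16.1 False
2.2 3.16 16.4 False
2.3 3.1 16.7 False
2.4 0.74 17.1 False
2.5 0.39 17.4 False
2.6 0.82 17.7 False
post [313.67857143 167.32142857] [ 0.02411755 -0.01801948] clicks 2.5260148582963926 r 0.03010577502725868 t 19.9167
```

View pics/c3.png

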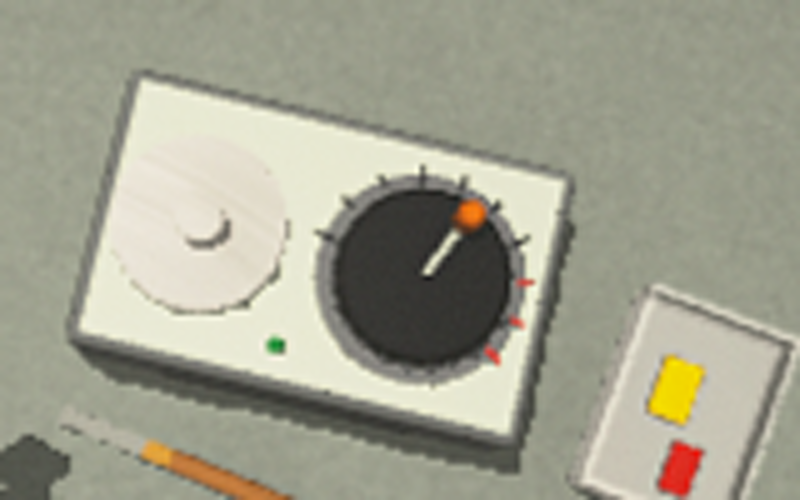

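The post stands at about 2.55 clicks, which is where the finger was. So the dial follows the commanded angle directly and hadn't yet snapped at 2.6. The lid, tub and carver haven't moved. I re-enter behind the post and push on to 3.75, short of the fourth stop, so the dial can snap in by itself.

```bash
python3 - <<'E'
from h import *
from bench import arm
arm.move_linear(*pose(2.1,.2),vel=.25);print(arm.move_linear(*pose(2.1),vel=.08,stop_force=6))
push(arm,np.arange(2.3,3.0,.15),n=3);push(arm,np.arange(3.05,3.7,.1));push(arm,[3.7,3.75])
check(arm,3.75,"c4")
E
```

```text
False
2.3 1.26 22.8 False
2.45 0.41 23.1 False
2.6 0.44 23.4 False
2.75 1.14 23.7 False
2.9 1.49 24.0 False
3.05 0.92 24.3 False
3.15 3.94 24.6 False
3.25 2.62 25.0 False
3.35 0.38 25.3 False
3.45 -0.15 25.6 False
3.55 0.25 26.0 False
3.65 0.21 26.3 False
3.7 -0.04 26.6 False
3.75 0.53 27.0 False
post [318.2962963  173.92592593] [ 0.00959816 -0.02776161] clicks 4.0443529987460325 r 0.02937399583686469 t 29.1917
```

View pics/c4.png

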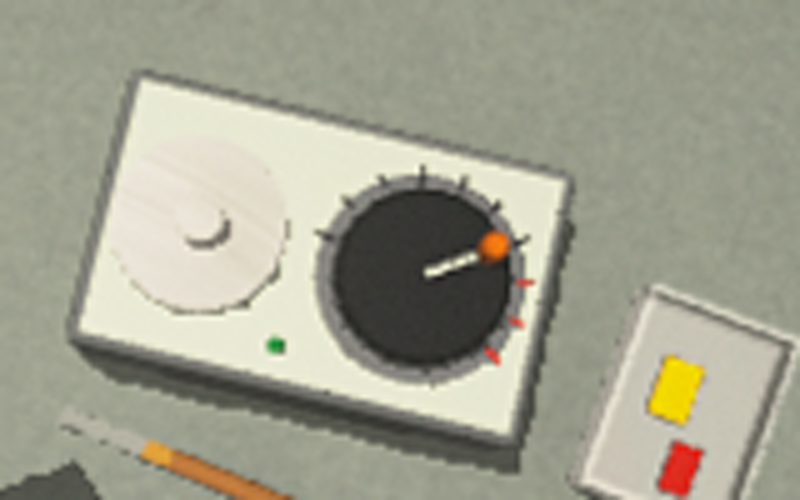

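The post points at the last black tick, (521,240) in the crop, and measures 4.04 clicks from the start. Lid, tub and carver are unmoved and the arm is clear.

```bash
python3 -c "
from bench import arm
print(arm.hand_in())"
```

```text
the job is handed in; nothing more can be done
None
```

The dial was turned up four clicks, from click 2 to click 6, and rests there (measured 4.04 clicks in the last top picture); the pot lid, tub and carver had not moved, the jaw model was out of that picture's frame, and the job is handed in.

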